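Hang the lunch pail on the spring arm

ROBOT

A 6-joint arm with a two-finger parallel gripper is mounted at the origin on the work surface. World frame = base frame: x ahead of the robot, y to its left, z up, the work surface at z = 0. Lengths are in m, angles in rad, forces in N, time in s.
With the tool pointing down it reaches from about 0.3 to 0.775 m from the base axis. Payload 14.6 kg.
Tool frame: the origin (TCP) lies midway between the tips of the shut fingers; the grasp point (between the pads) lies 19 mm behind it (ctrl.tcp_to_grasp is the z of the grasp point in the tool frame, in m); z points along the fingers, y is the line along which they close (so a half turn about z gives the same grasp; the last joint's range is limited). The gripper opens to 94 mm and grips with 3 to 60 N. Pads are 16 mm wide; open, the fingers measure 119 mm over their backs; the gripper's body (75 mm by 177 mm) begins 78 mm behind the grasp point.
Start: joints at [1.07, 0.3, 1.521, -0, 1.321, -0.067], TCP at [0.231, 0.499, 0.205] pointing down, gripper open.
Joint ranges: [-3.03, 3.03], [-0.79, 2.21], [0.23, 2.52], [-1.04, 4.18], [0, 3.07], [-2.55, 2.55]. Speed limits (rad/s): [2.22, 2.22, 2.57, 3.14, 3.14, 3.14].

INTERFACE

Orientations are given as [roll, pitch, yaw] about the fixed x, y, z axes, in that order (R = Rz(yaw) Ry(pitch) Rx(roll)).
In Python, from station import monitor, camera, ctrl gives the robot as it stands.
- The arm moves only by the tool apply_moves, never from a script. Its argument "plan" is one flat list of numbers, 4 for each row, row after row: the shift along the tool's x, y, z in mm, then the turn about the tool's z in rad. In form: [dx, dy, dz, spin, dx, dy, dz, spin, ...]. A call has 1 to 20 rows; each row shifts and turns the commanded pose from where the row before left it, along the tool's axes as they then stand; what a row does not reach is not made up. A row lasts 1/10 s, in which the tool goes at most 50 mm and 8.59 degrees, less where a joint would pass 70% of its speed; a pose out of reach is approached as far as the arm can. A call is refused whole if a number of a shift passes 50 or a number of a turn 0.15, either way. A call with a gripper value outside its range is refused whole. "hand" is the gripper command: -1 is shut, 1 is fully open, values between are in proportion, set as the call begins (left out, the last holds). The fingers move at their own pace and stop on an object; "squeeze" is the grip in N (left out, the last holds). Time passes only in rows, so rows that do not move let the fingers close. It gives the time, the measured TCP pose, the force, the opening and the grip force at its end, in the units of the state.
- monitor.get_obs(): the state, without advancing time (a new reading comes with each control period).
- camera(name): name is "side" or "top"; returns a dict with "image" (400x640x3 uint8, red, green, blue), "range_z" (400x640 float32, m along the optical axis (not along the pixel's ray), 0 where there is no reading), "mtx" (3x3 intrinsics, pixels), "rvec" (rotation vector, rad) and "tvec" (3), from world to camera coordinates, as OpenCV has them. Camera axes: x right, y down, z forward; pixel columns grow to the right and rows downward; lengths in m; the calibration is good to about 2 mm. A picture is of the moment at which its call begins.
- ctrl.hand_in(): hands the job in; it is judged then, once.
The state is a dict: "time_s": time; "qpos": joint angles; "joint_vel": joint speeds; "tau": joint torques, N m; "ee_pos": TCP position; "eef_rot": TCP orientation; "force": force on the tool from outside, world axes, zero at the start; "moment": the same for the moment, N m; "grip_width": finger opening in m; "grip_force": force on a finger pad.
Only numpy, scipy, OpenCV 4.12 (cv2) and the standard library are available. Lean on these libraries where they do the work, as an engineer would, in place of code of your own. Each camera call takes 0.05 s, during which the arm holds its last target. There are 200 camera calls.

TASK

Pick up the lidded blue lunch pail by its wooden handle bar and hang it on the spring arm, with the bar lying in both hooks of the fork. Keep hold and ease it gently down as the arm sinks, without pressing the arm beyond where the pail's own weight takes it; stay still a moment, and let go only when the arm carries the whole weight, so that it neither drops nor springs up. Leave the pail hanging quietly and leave the other things where they are.

Things in the scene. Friction and masses are not known exactly. Their poses are not given: they have to be found in the camera images.
- pail_bar (a point): Centre of the pail's handle bar, the place to grasp: a level wooden rod 12 mm in diameter, 120 mm long between two upright steel straps, along this point's y axis; fingers close across it, along x. Rigid with the pail, 160 mm above its underside; z is up, out of the pail.
- pail: Loose blue enamel pail, closed white lid, 120 mm wide, lid top 88 mm and handle top 166 mm above its underside (origin, centre). y axis along the handle bar. Weighs 0.25 to 0.96 kg, unknown beforehand, so how far the arm will sink is unknown too. The window between lid and bar, 66 mm high and 120 mm wide, takes the fork's prongs along x; front and back are alike.
- notch (a point): Seat in the fork, moving with the arm: where the handle bar's centre lies once it rests in both hooks. x points along the arm to the hinge, y along the seated bar, z out of the arm. Each hook is a hollow 30 mm long between two upright pins rising 12 mm above the seated bar's centre (9 mm of play either way along x).
- prong_tip (a point): Midway between the free ends of the fork's two prongs, moving with the arm. The prongs are 10 mm round steel rods 36 mm either side of the middle, their tops 6 mm below the seated bar's centre, running 120 mm back to a cross bar and the green arm. Nothing lies between them, so fingers holding the bar's middle fit there.
- fork: Green spring arm. Origin on its level hinge axis (y), 240 mm from the seat along x (fork to hinge) and 11 mm below it. Empty it rests on a stop, fork 0.22 rad above level; it sinks up to 0.50 rad on an arc. The springs yield about 10 mm at the hooks per N after the first 1 N, hardly damped: let go 0.7 N too early or pressed 0.7 N too far, it jumps.
- stand: Stand of the spring arm, fixed: wooden foot 150 x 170 mm and a steel post 263 mm high; origin at the centre of the post on the bench top, hinge 235 mm above it; the arm points along its -x axis, roughly towards the robot.
- bowl: Bystander: blue enamel bowl, 140 mm wide, 55 mm high, loose; origin under its centre.
- grill_plate: Bystander: clay grill plate, 160 mm wide, 25 mm high, loose; origin under its centre.
- pitcher: Bystander: glass pitcher, 96 mm wide, 190 mm high, handle at its +y side, loose; origin under its centre.
- spoon: Bystander: steel serving spoon, 240 mm long along its x axis, lying on the bench, loose.
Not all that is in view belongs to the job. Leave any black, pink or red look-alike of the pail alone.

How it is judged:
By the outcome, as a careful person would: the job done as asked, in the order asked, and still so for the second after the job is handed in, with the robot touching nothing.
It also fails if it takes over 67 s, if anything falls off the work surface, if the arm or the gripper's body presses on something with over 40 N, if the wrist force passes 120 N, or if a joint passes its speed limit or range.

## Working session

There is one attempt and no reset: what is moved stays moved. The work goes in short steps, Python scripts to look and compute and a tool call to move; the robot and the scene stay as the last step left them, time stands still between calls to the robot, and variables do not carry over. Pictures are saved under pics/ and viewed, at most 10 in all, crops included, and the job is handed in when it is done.

Besides the shell and the picture viewer there is one more tool, called after "Request:" as name(argument=value, ...) on one line, values as JSON. apply_moves: Moves the arm, as the interface text tells. Its arguments: {"type":"object","properties":{"plan":{"type":"array","items":{"type":"number"}},"hand":{"type":"number"},"squeeze":{"type":"number"}},"required":["plan"]}

```bash
mkdir -p pics
cat > h.py <<'E'
import numpy as np,cv2
from station import monitor,camera,ctrl
def snap(n):
    c=camera(n);np.savez(f'{n}.npz',**c);return c
def load(n): return np.load(f'{n}.npz')
def world(c,u,v,r=0):
    d=c['range_z'][v-r:v+r+1,u-r:u+r+1];d=np.median(d[d>0])
    p=np.linalg.inv(c['mtx'])@[u,v,1]*d
    R=cv2.Rodrigues(c['rvec'])[0];return R.T@(p-c['tvec'].ravel())
def cloud(c):
    h,w=c['range_z'].shape;u,v=np.meshgrid(range(w),range(h))
    p=np.stack([u,v,np.ones_like(u)],-1)@np.linalg.inv(c['mtx']).T*c['range_z'][...,None]
    R=cv2.Rodrigues(c['rvec'])[0];return (p-c['tvec'].ravel())@R
def save(c,name,box=None,s=1):
    im=c['image'][...,::-1]
    if box: x0,y0,x1,y1=box;im=im[y0:y1,x0:x1]
    cv2.imwrite('pics/'+name,cv2.resize(im,None,fx=s,fy=s,interpolation=cv2.INTER_CUBIC))
E
python3 - <<'E'
from h import *
for n in('side','top'):
    c=snap(n);save(c,n+'1.png');R=cv2.Rodrigues(c['rvec'])[0];print(n,-R.T@c['tvec'].ravel(),R[2])
print(monitor.get_obs(),ctrl.tcp_to_grasp)
E
```

```text
side [0.31474379 0.99044322 1.08563979] [ 0.15226439 -0.74194207 -0.65294526]
top [ 0.4553955  -0.03302194  1.6217896 ] [ 0.06077007  0.00264439 -0.99814829]
{'time_s': 0.1, 'qpos': array([ 1.07035067e+00,  3.00427532e-01,  1.52148556e+00,  1.85922063e-05,
        1.32069170e+00, -6.65847641e-02]), 'joint_vel': array([-5.77926900e-04,  4.86112546e-05, -5.40052693e-04,  7.00688503e-04,
        8.36103270e-04,  1.84885297e-04]), 'tau': array([ 1.86628225e-03, -5.32637107e+01, -3.53289592e+01,  7.09380442e-02,
        2.34230363e-02, -4.07559980e-05]), 'ee_pos': array([0.23109237, 0.49885335, 0.20495063]), 'eef_rot': array([-3.14058395e+00, -8.53126676e-05,  2.70772711e+00]), 'force': array([ 0.13825687, -0.43104085, -0.50432217]), 'moment': array([ 0.02248028,  0.01008289, -0.00041088]), 'grip_force': 0.0, 'grip_width': 0.09410955333614336} -0.0188
```

View pics/side1.png

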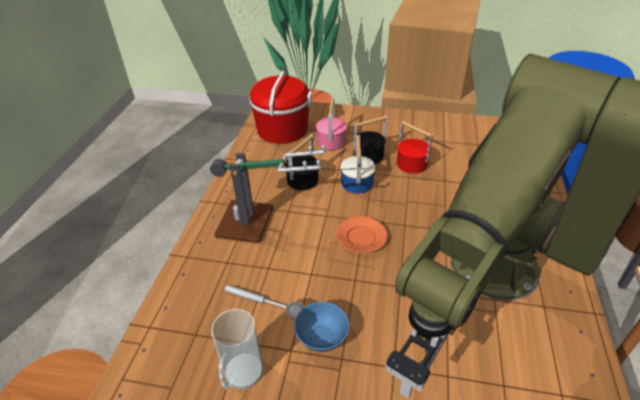

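View pics/top1.png

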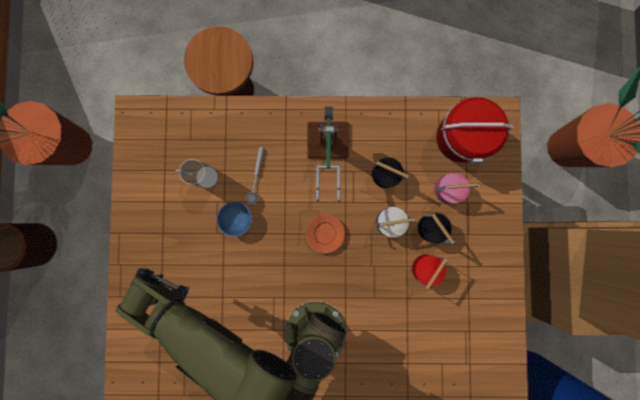

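Candidates in the top view are black (388,172) and (435,228), pink (453,188), red (430,270), big red (476,127), and blue with a white lid (393,222; side 358,172). Only the last one fits the description. I'll confirm it in a crop and measure it.

Run:
```python
from h import *
a=load('top');b=load('side')
im=np.vstack([cv2.resize(a['image'][150:260,290:470],None,fx=4,fy=4,interpolation=2)[:, :720],np.zeros((0,720,3),np.uint8)])
cv2.imwrite('pics/topc.png',im[...,::-1])
save(b,'sidec.png',(205,110,405,255),4)
```

```text
(no output)
```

View pics/topc.png

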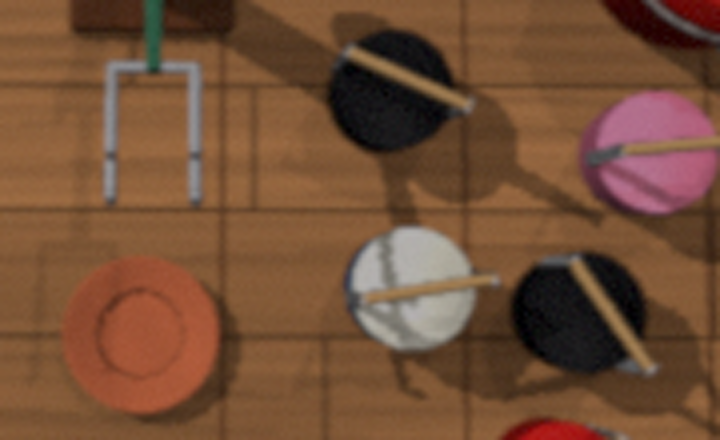

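View pics/sidec.png

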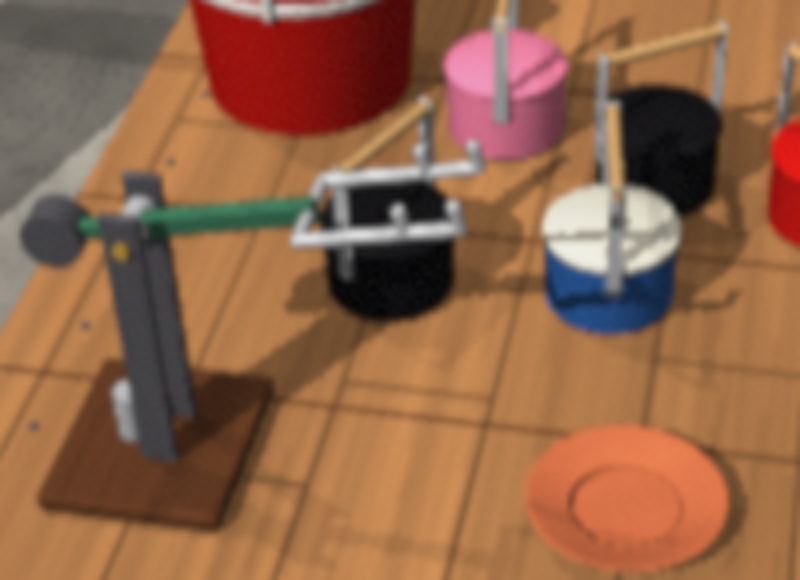

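The top crop shows the blue pail with its white lid at crop (410,290). Its bar runs from crop (358,300) to (495,281). The prongs are at crop x 110 and 195, with their tips at y 203 and the hinge end at the top. This is the target: the others are black, pink or red.

```bash
cat >> h.py <<'E'
def ray(c,u,v,z):
    R=cv2.Rodrigues(c['rvec'])[0];o=-R.T@c['tvec'].ravel();d=R.T@np.linalg.inv(c['mtx'])@[u,v,1]
    return o+d*(z-o[2])/d[2]
E
python3 - <<'E'
from h import *
np.set_printoptions(precision=4,suppress=True)
a=load('top');b=load('side')
print('mtx',a['mtx'][0,0])
for n,c in(('top',a),('side',b)):
    P=cloud(c);ok=c['range_z']>0
    x,y,z=P[...,0],P[...,1],P[...,2]
    near=ok&(abs(x-.44)<.12)&(abs(y+.24)<.12)
    m=near&(z>.145)&(z<.175)
    print(n,'bar',m.sum()); q=P[m]
    if len(q):
        print(q.mean(0),q.min(0),q.max(0)); k=cv2.fitLine(q.astype(np.float32),2,0,.01,.01).ravel();print('line',k)
    m=near&(z>.08)&(z<.094); q=P[m];print('lid',m.sum(),q.min(0),q.max(0),np.median(q,0))
    m=ok&(abs(y+.01)<.08)&(x>.4)&(x<.7)&(z>.24)&(z<.34);q=P[m];print('fork',m.sum(),q.min(0),q.max(0))
    np.save(n+'fork.npy',q)
    for xx in np.arange(.45,.7,.02):
        s=q[abs(q[:,0]-xx)<.01]
        if len(s): print(round(xx,2),len(s),np.percentile(s[:,1],[2,50,98]),np.percentile(s[:,2],[5,50,95]))
print('bar ends',ray(a,379.5,225,.16),ray(a,413.7,220.2,.16))
for u,v in((317.5,200.7),(338.7,200.7),(317.5,188.7),(338.7,188.7),(317.5,166.7),(338.7,166.7)): print(ray(a,u,v,.3))
E
```

```text
mtx 393.87812981680906
top bar 111
[ 0.4483 -0.2976  0.1638] [ 0.4327 -0.359   0.1455] [ 0.4626 -0.2375  0.1716]
line [-0.1648  0.9862 -0.0167  0.4483 -0.2976  0.1638]
lid 515 [ 0.3928 -0.3574  0.08  ] [ 0.5057 -0.2433  0.0939] [ 0.4547 -0.2992  0.0848]
fork 332 [ 0.5179 -0.0846  0.2572] [ 0.6979 -0.005   0.3156]
0.51 2 [-0.0793 -0.0451 -0.011 ] [0.2884 0.2901 0.2918]
0.53 36 [-0.0839 -0.0448 -0.0063] [0.2907 0.3023 0.3148]
0.55 36 [-0.0841 -0.045  -0.0059] [0.2844 0.29   0.2946]
0.57 30 [-0.0841 -0.0447 -0.0057] [0.2833 0.299  0.305 ]
0.59 35 [-0.0843 -0.0773 -0.0055] [0.2757 0.2788 0.2839]
0.61 36 [-0.0844 -0.0448 -0.0053] [0.271  0.2757 0.2799]
0.63 60 [-0.0846 -0.0432 -0.0052] [0.2623 0.2706 0.2767]
0.65 53 [-0.081  -0.0464 -0.0086] [0.2645 0.2699 0.2759]
0.67 22 [-0.05   -0.0447 -0.0395] [0.265  0.2685 0.2714]
0.69 22 [-0.05   -0.0447 -0.0395] [0.259  0.2633 0.2667]
side bar 103
[ 0.4433 -0.2833  0.1645] [ 0.4289 -0.3597  0.1454] [ 0.4613 -0.2351  0.1729]
line [-0.1681  0.9827 -0.0774  0.4433 -0.2833  0.1645]
lid 492 [ 0.3878 -0.358   0.0801] [ 0.5053 -0.237   0.0938] [ 0.4509 -
[... 163 characters left out ...]
044] [0.2886 0.2969 0.3153]
0.55 57 [-0.0846 -0.0756 -0.0025] [0.2856 0.2916 0.3021]
0.57 77 [-0.0858 -0.0124 -0.0045] [0.2807 0.2871 0.3073]
0.59 45 [-0.0835 -0.0137 -0.0052] [0.275  0.2802 0.2859]
0.61 51 [-0.0847 -0.0151 -0.0032] [0.2715 0.2773 0.2819]
0.63 91 [-0.0828 -0.0426 -0.0042] [0.2644 0.2723 0.2775]
0.65 46 [-0.0581 -0.0412 -0.0355] [0.2591 0.2705 0.278 ]
0.67 54 [-0.0538 -0.0418 -0.0372] [0.2532 0.2654 0.2724]
0.69 45 [-0.0516 -0.0418 -0.0365] [0.2478 0.2608 0.2675]
bar ends [ 0.4362 -0.239   0.16  ] [ 0.4545 -0.3656  0.16  ]
[ 0.5186 -0.0114  0.3   ]
[ 0.5189 -0.0826  0.3   ]
[ 0.559  -0.0112  0.3   ]
[ 0.5593 -0.0825  0.3   ]
[ 0.6335 -0.0108  0.3   ]
[ 0.6338 -0.0824  0.3   ]
```

Run:
```python
from h import *
np.set_printoptions(precision=4,suppress=True)
t=.22
for n in('top','side'):
    q=np.load(n+'fork.npy'); q=q[(abs(abs(q[:,1]+.0445)-.036)<.009)]
    u=q[:,0]*np.cos(t)-(q[:,2]-.235)*np.sin(t); w=q[:,0]*np.sin(t)+(q[:,2]-.235)*np.cos(t)
    print(n,'prong top w med',np.percentile(w[(u>.51)&(u<.53)|(u>.56)&(u<.6)],[10,50,90]),'umin',u.min(),u.max())
    m=w>np.median(w)+.008
    print(np.sort(u[m]));print(w.max())
a=load('side')
P=cloud(a);m=(a['range_z']>0)&(abs(P[...,1]+.045)<.03)&(P[...,0]>.6)&(P[...,0]<.95)&(P[...,2]>.15);q=P[m]
for xx in np.arange(.7,.9,.015):
    s=q[abs(q[:,0]-xx)<.0075]
    if len(s): print(round(xx,3),np.percentile(s[:,1],[2,50,98]),np.percentile(s[:,2],[2,50,98]))
m=(a['range_z']>0)&(abs(P[...,1]+.045)<.12)&(P[...,0]>.66)&(P[...,0]<.95)&(P[...,2]>.012)&(P[...,2]<.03);q=P[m];print('foot',np.percentile(q,[1,99],axis=0))
```

```text
top prong top w med [0.1689 0.1725 0.1764] umin 0.4930279683524522 0.6227257404163982
[0.4943 0.4945 0.4948 0.495  0.4952 0.4966 0.4968 0.4973 0.4979 0.4984
 0.499  0.5    0.5012 0.5021 0.503  0.5066 0.5329 0.5329 0.5339 0.5339
 0.5341 0.5356 0.5362 0.5364 0.5373 0.5373 0.5385 0.5389 0.5391 0.5398
 0.54   0.5407]
0.19399200652222867
side prong top w med [0.1701 0.174  0.1776] umin 0.48830029455156904 0.6174593285972936
[0.4883 0.4888 0.4898 0.4917 0.4919 0.4921 0.4923 0.4924 0.4925 0.493
 0.4934 0.4935 0.4937 0.4939 0.4942 0.4944 0.4948 0.4956 0.4956 0.4962
 0.4968 0.4976 0.4977 0.4978 0.4982 0.529  0.5297 0.5305 0.5311 0.5313
 0.5315 0.5317 0.532  0.5321 0.5324 0.5325 0.5334 0.5334 0.5336 0.5341
 0.5351 0.5351 0.5358 0.5362 0.5365 0.5366 0.537  0.5372 0.5372 0.5373
 0.5379 0.5384]
0.19633576228766322
0.7 [-0.0534 -0.0423 -0.0363] [0.2439 0.2582 0.2652]
0.715 [-0.0522 -0.0425 -0.0378] [0.2419 0.2559 0.2625]
0.73 [-0.0516 -0.0419 -0.0366] [0.2397 0.2522 0.2589]
0.745 [-0.0549 -0.0413 -0.0375] [0.2365 0.2477 0.2561]
0.76 [-0.0735 -0.036  -0.0153] [0.1529 0.2229 0.2647]
0.775 [-0.0741 -0.0207 -0.0155] [0.1516 0.2088 0.2656]
0.79 [-0.0722 -0.0192 -0.0162] [0.1567 0.2262 0.2662]
0.805 [-0.0489 -0.0418 -0.0388] [0.2219 0.2356 0.2404]
0.82 [-0.0616 -0.0364 -0.0305] [0.2082 0.2354 0.2461]
0.835 [-0.0609 -0.0348 -0.029 ] [0.1995 0.2357 0.2497]
0.85 [-0.0563 -0.0344 -0.0287] [0.205  0.2302 0.2475]
0.865 [-0.0438 -0.0332 -0.0319] [0.2128 0.2229 0.2344]
foot [[ 0.7091 -0.1283  0.013 ]
 [ 0.8565  0.0392  0.0277]]
```

Request:
apply_moves(plan=[0,0,-20,0,0,0,-40,0,-15,-18,-20,0,-29,-35,0,0,-30,-36,0,0,-30,-36,0,0,-30,-36,0,0,-30,-36,0,0,-30,-36,0,0,-30,-36,0,0,-30,-36,0,0,-30,-36,0,0,-30,-36,0,0,-30,-36,0,0,-30,-36,0,0,-30,-36,0,0,-30,-36,0,0,-30,-36,0,0,-29,-35,0,0,-10,-10,0,0], hand=1)

```text
time_s: 2.1
ee_pos: [0.4345, -0.2618, 0.2844]
eef_rot: [-3.142, -0.002, 2.705]
force: [-0.0, 1.0, 0.1]
grip_width: 0.0939
grip_force: 0.0
```

Request:
apply_moves(plan=[0,0,0,0.12,0,0,0,0.14,0,0,0,0.14,0,0,0,0.14,0,0,0,0.14,0,0,0,0.14,0,0,0,0.14,0,0,0,0.02])

```text
time_s: 2.9
ee_pos: [0.4345, -0.2581, 0.2853]
eef_rot: [-3.141, -0.0, 1.725]
force: [0.1, -0.1, 0.2]
grip_width: 0.0937
grip_force: 0.0
```

Request:
apply_moves(plan=[-15,3,15,0,-20,4,30,0,-8,0,30,0,0,0,15,0,0,0,0,0,0,0,0,0])

```text
time_s: 3.5
ee_pos: [0.4484, -0.2998, 0.1962]
eef_rot: [3.141, 0.0, 1.73]
force: [0.4, 0.4, -0.2]
grip_width: 0.0939
grip_force: 0.0
```

Run:
```python
from h import *
b=snap('side');save(b,'s2.png',(300,80,440,210),5);print(monitor.get_obs()['ee_pos'])
a=snap('top')
```

```text
[ 0.44857164 -0.29995176  0.19665297]
```

View pics/s2.png

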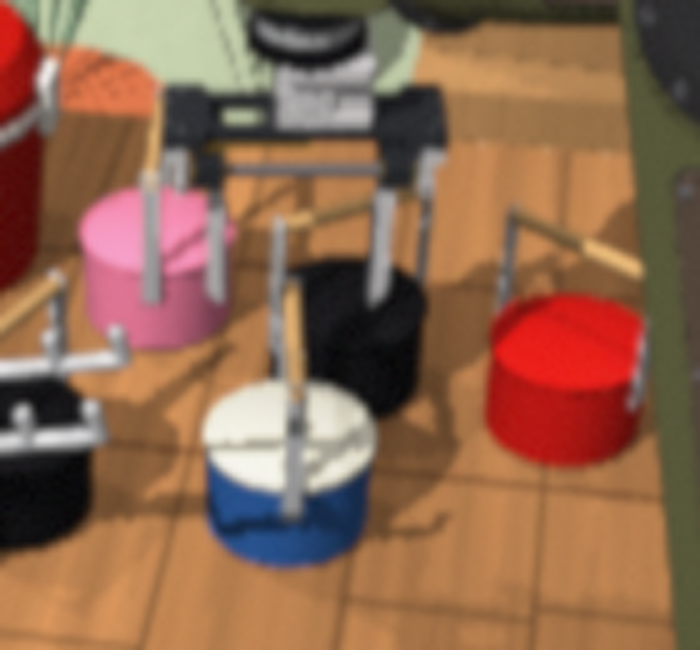

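The open fingers at crop (215,300) and (380,300) straddle the blue pail's bar at x≈292. I'll lower and grip.

Request:
apply_moves(plan=[0,0,15,0,0,0,20,0,0,0,15,0,0,0,5,0,0,0,0,0])

```text
time_s: 4.1
ee_pos: [0.4483, -0.3, 0.1409]
eef_rot: [3.141, 0.0, 1.728]
force: [0.1, 0.1, 0.6]
grip_width: 0.0942
grip_force: 0.0
```

Request:
apply_moves(plan=[0,0,0,0,0,0,0,0,0,0,0,0,0,0,0,0,0,0,0,0,0,0,0,0,0,0,0,0,0,0,0,0], hand=-1, squeeze=35)

```text
time_s: 4.9
ee_pos: [0.4482, -0.3, 0.1404]
eef_rot: [-3.142, 0.0, 1.728]
force: [-0.6, 0.0, -0.1]
grip_width: 0.0334
grip_force: 0.0
```

Request:
apply_moves(plan=[0,0,0,0,0,0,0,0,0,0,0,0,0,0,0,0,0,0,0,0,0,0,0,0])

```text
time_s: 5.5
ee_pos: [0.4483, -0.3, 0.1405]
eef_rot: [3.141, 0.0, 1.728]
force: [2.4, 1.0, -0.6]
grip_width: 0.0113
grip_force: 35.0
```

Request:
apply_moves(plan=[0,0,-5,0,0,0,-15,0,0,0,-20,0,0,0,-10,0,0,0,0,0,0,0,0,0,0,0,0,0])

```text
time_s: 6.2
ee_pos: [0.4478, -0.2997, 0.1894]
eef_rot: [-3.14, -0.001, 1.728]
force: [0.0, -0.2, -6.2]
grip_width: 0.0109
grip_force: 35.0
```

Request:
apply_moves(plan=[0,0,-15,0,0,0,-25,0,5,0,-30,0,15,1,-25,0,22,1,-15,0,25,1,-12,0,25,1,0,0,25,1,0,0,25,1,0,0,25,1,0,0,25,1,0,0,25,2,0,0,20,2,0,0,13,1,0,0,6,0,0,0,0,0,0,0.04,0,0,0,0.07,0,0,0,0.047,0,0,0,0,0,0,0,0])

```text
time_s: 8.2
ee_pos: [0.421, -0.0455, 0.3122]
eef_rot: [-3.141, 0.0, 1.572]
force: [0.5, -0.9, -6.1]
grip_width: 0.0109
grip_force: 35.0
```

Run:
```python
from h import *
np.set_printoptions(precision=4,suppress=True)
for i in range(1):
    b=snap('side');o=monitor.get_obs();print(o['ee_pos'],o['eef_rot'],o['force'],o['moment'])
a=snap('top');o=monitor.get_obs();print(o['force'])
for n,c in(('top',a),('side',b)):
    P=cloud(c);x,y,z=np.moveaxis(P,-1,0);m=(c['range_z']>0)&(abs(x-.42)<.09)&(abs(y+.045)<.1)&(z>.22)&(z<.27);q=P[m]
    print(n,len(q),q.min(0),q.max(0))
    if len(q): print('lid plane',np.percentile(q,[2,98],axis=0), np.linalg.lstsq(np.c_[q[:,:2],np.ones(len(q))],q[:,2],rcond=None)[0])
im=cv2.hconcat([cv2.resize(c['image'][y:y+130,x:x+130],(400,400),interpolation=2) for c,x,y in((b,270,100),(a,265,130))])
cv2.imwrite('pics/b3.png',im[...,::-1])
```

```text
[ 0.421  -0.0454  0.3123] [-3.1414  0.0001  1.5718] [-0.6838 -0.905  -6.4585] [-0.0397  0.025   0.0135]
[-0.1663 -0.0009 -5.8561]
top 89 [ 0.395  -0.0959  0.2469] [0.4784 0.0078 0.2626]
lid plane [[ 0.4255 -0.0925  0.2486]
 [ 0.4783  0.0018  0.2607]] [-0.0152 -0.0044  0.2608]
side 1114 [ 0.3588 -0.1114  0.2203] [0.4777 0.0194 0.2694]
lid plane [[ 0.3641 -0.0985  0.222 ]
 [ 0.4714  0.0157  0.2647]] [ 0.0141 -0.1827  0.2412]
```

View pics/b3.png

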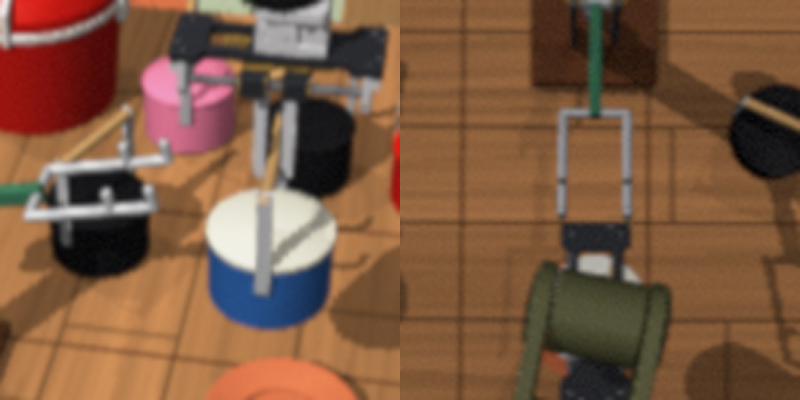

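Request:
apply_moves(plan=[0,3,0,0,0,6,0,0,0,9,0,0,0,11,0,0,0,12,0,0,0,12,0,0,0,12,0,0,0,12,0,0,0,12,0,0,0,11,0,0,0,9,0,0,0,6,0,0,0,4,0,0,0,2.5,0,0,0,0,0,0,0,0,0,0,0,0,0,0])

```text
time_s: 10.0
ee_pos: [0.5423, -0.0451, 0.3126]
eef_rot: [3.141, 0.0, 1.571]
force: [-0.1, -0.4, -5.8]
grip_width: 0.0111
grip_force: 35.0
```

Run:
```python
from h import *
np.set_printoptions(precision=4,suppress=True)
F=[]
for i in range(8):
    b=snap('side');o=monitor.get_obs();F.append(o['force'])
print(o['ee_pos'],np.mean(F,0),np.std(F,0))
save(b,'s4.png',(240,70,370,180),5)
```

```text
[ 0.5425 -0.0451  0.3125] [ 0.0247  0.3108 -5.9312] [0.5354 0.3123 0.8209]
```

View pics/s4.png

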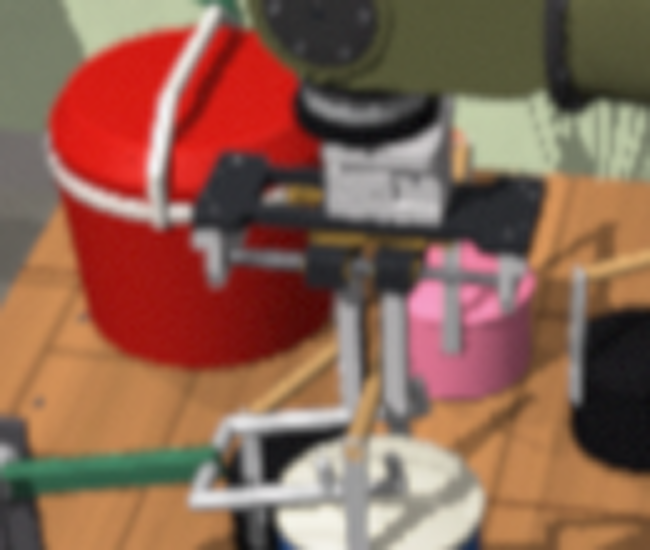

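Request:
apply_moves(plan=[0,0,5,0,0,0,8,0,0,0,7,0,0,0,5,0,0,0,3,0,0,0,2,0,0,0,2,0,0,0,2,0,0,0,1,0,0,0,0,0,0,0,0,0,0,0,0,0])

```text
time_s: 11.6
ee_pos: [0.5426, -0.0451, 0.2776]
eef_rot: [3.141, 0.0, 1.571]
force: [-0.4, -0.2, -3.2]
grip_width: 0.0109
grip_force: 35.0
```

```bash
cat > f.py <<'E'
from h import *
np.set_printoptions(precision=4,suppress=True)
F=[];M=[]
for i in range(8):
    b=snap('side');o=monitor.get_obs();F.append(o['force']);M.append(o['moment'])
print(o['ee_pos'],np.mean(F,0),np.std(F,0)/2.8,np.mean(M,0))
P=cloud(b);x,y,z=np.moveaxis(P,-1,0)
m=(b['range_z']>0)&(abs(abs(y+.0445)-.036)<.006)&(x>.57)&(x<.625)&(z>.1)&(z<.33)
q=P[m]; k=b['image'].astype(int)[m]; g=(k.max(1)-k.min(1)<25)&(k.max(1)>110);q=q[g]
q=q[q[:,2]>np.median(q[:,2])-.02]
print(len(q),'prong z med',np.median(q[:,2]),'fit',np.polyfit(q[:,0]-.6,q[:,2],1))
# green arm -> angle
im=b['image'].astype(int);m=(b['range_z']>0)&(im[...,1]>im[...,0]+25)&(abs(y+.045)<.03)&(x>.66)&(x<.75)&(z>.15);q=P[m]
if len(q)>10: print('arm slope',np.polyfit(q[:,0]-.7743,q[:,2],1))
E
python3 f.py
```

```text
[ 0.5425 -0.0451  0.2775] [-0.1011  0.0553 -5.0274] [0.1139 0.1245 0.1514] [-0.0645  0.0489 -0.0048]
120 prong z med 0.27785627148305736 fit [-0.2061  0.2773]
arm slope [-0.2058  0.2419]
```

Request:
apply_moves(plan=[0,-0.4,1,0,0,-0.4,2,0,0,-0.4,2,0,0,-0.4,2,0,0,-0.4,2,0,0,-0.4,2,0,0,-0.4,2,0,0,-0.4,2,0,0,-0.4,2,0,0,-0.4,2,0,0,-0.4,2,0,0,-0.4,2,0,0,-0.4,2,0,0,-0.3,2,0,0,-0.3,2,0,0,-0.3,2,0,0,-0.3,1,0,0,0,0,0,0,0,0,0,0,0,0,0])

```text
time_s: 14.0
ee_pos: [0.5361, -0.0451, 0.2456]
eef_rot: [3.142, 0.0, 1.571]
force: [1.2, -0.5, -2.9]
grip_width: 0.0108
grip_force: 35.0
```

```bash
python3 f.py
python3 - <<'E'
import numpy as np
from h import *
save(load('side'),'s5.png',(230,90,370,200),5)
E
```

```text
[ 0.5361 -0.0451  0.2455] [ 1.6808  0.1498 -1.9424] [0.1183 0.1822 0.1857] [-0.0531 -0.2058  0.0099]
124 prong z med 0.2540227307672883 fit [-0.0495  0.2536]
arm slope [-0.0856  0.2409]
```

View pics/s5.png

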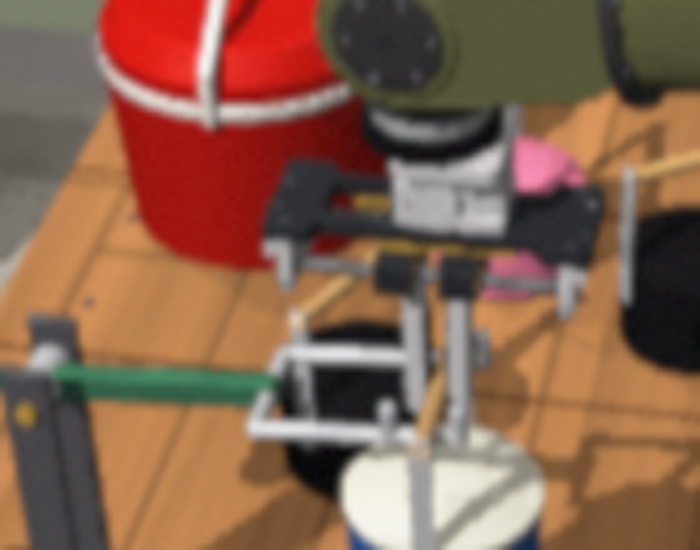

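The bar lies between the pins on the near prong (strap at x≈420, rear pin at 388). The arm has sunk to about 0.08 rad and about 1.9 N is still on the gripper.

Request:
apply_moves(plan=[0,0.3,1,0,0,0,1.5,0,0,0,1.5,0,0,0,1.5,0,0,0,1.5,0,0,0,1.5,0,0,0,1.5,0,0,0,1,0,0,0,1,0,0,0,0,0,0,0,0,0,0,0,0,0])

```text
time_s: 15.6
ee_pos: [0.5364, -0.0451, 0.2335]
eef_rot: [3.142, -0.0, 1.571]
force: [-3.6, -0.4, -0.5]
grip_width: 0.011
grip_force: 35.0
```

```bash
sed -i 's/range(8)/range(16)/;s#/2.8#/4#' f.py; python3 f.py
```

```text
[ 0.5364 -0.0451  0.2335] [-3.2127 -0.0435 -0.5333] [0.128  0.1275 0.1319] [-0.057   0.6202 -0.001 ]
121 prong z med 0.2454484406727963 fit [-0.0351  0.2448]
arm slope [-0.0306  0.2413]
```

Request:
apply_moves(plan=[0,-0.3,0.5,0,0,-0.3,0.5,0,0,-0.2,0.5,0,0,0,0.5,0,0,0,0,0,0,0,0,0])

```text
time_s: 17.0
ee_pos: [0.5358, -0.0451, 0.2315]
eef_rot: [3.141, -0.0, 1.571]
force: [3.2, -1.1, -1.0]
grip_width: 0.0107
grip_force: 35.0
```

```bash
python3 f.py
```

```text
[ 0.5356 -0.0451  0.2315] [ 3.4314 -0.008  -0.2887] [0.1297 0.0972 0.0753] [-0.0605 -0.579  -0.0042]
128 prong z med 0.24404132967477538 fit [0.0005 0.2435]
arm slope [-0.0174  0.2418]
```

Request:
apply_moves(plan=[0,0.3,0.5,0,0,0,0.5,0,0,0,0.5,0,0,0,0.5,0,0,0,0,0,0,0,0,0])

```text
time_s: 18.4
ee_pos: [0.5357, -0.0451, 0.2294]
eef_rot: [-3.141, -0.0, 1.571]
force: [-0.9, -0.4, -0.1]
grip_width: 0.011
grip_force: 35.0
```

```bash
python3 f.py
```

```text
[ 0.5358 -0.0451  0.2294] [-2.56    0.0373 -0.0158] [0.162  0.1287 0.1462] [-0.0457  0.4824  0.0038]
119 prong z med 0.24268881827369632 fit [-0.0018  0.2423]
arm slope [-0.0191  0.2408]
```

Request:
apply_moves(plan=[0,-0.2,0,0,0,0,0,0,0,0,0,0])

```text
time_s: 19.5
ee_pos: [0.5358, -0.0451, 0.2295]
eef_rot: [3.141, -0.0, 1.571]
force: [-2.4, -0.4, 0.8]
grip_width: 0.0111
grip_force: 35.0
```

```bash
python3 f.py
```

```text
[ 0.5357 -0.0451  0.2295] [-0.9686 -0.0279 -0.1065] [0.1096 0.1416 0.101 ] [-0.0599  0.225   0.0012]
119 prong z med 0.24221470759406205 fit [-0.0312  0.2419]
arm slope [-0.0144  0.2414]
```

Request:
apply_moves(plan=[0,-0.1,0,0,0,0,0.3,0,0,0,0,0,0,0,0,0,0,0,0,0], squeeze=12)

```text
time_s: 20.8
ee_pos: [0.5358, -0.0451, 0.2292]
eef_rot: [3.141, 0.0, 1.571]
force: [3.3, 0.1, -0.9]
grip_width: 0.0113
grip_force: 12.0
```

Request:
apply_moves(plan=[0,0,0,0,0,0,0,0,0,0,0,0,0,0,0,0,0,0,0,0], squeeze=3)

```text
time_s: 21.3
ee_pos: [0.5356, -0.0451, 0.2292]
eef_rot: [3.141, 0.0, 1.571]
force: [3.6, -0.0, 0.2]
grip_width: 0.0118
grip_force: 3.0
```

```bash
python3 f.py
```

```text
[ 0.5356 -0.0451  0.2291] [ 3.2068  0.0338 -0.3259] [0.1578 0.1193 0.1175] [-0.1087 -0.5282  0.007 ]
120 prong z med 0.24203908168547422 fit [0.0329 0.2426]
arm slope [-0.0147  0.2409]
```

Request:
apply_moves(plan=[0,0.15,0.5,0,0,0,0.5,0,0,0,0,0,0,0,0,0])

```text
time_s: 22.5
ee_pos: [0.5357, -0.0451, 0.2281]
eef_rot: [-3.141, 0.0, 1.571]
force: [1.9, 0.0, 0.9]
grip_width: 0.0117
grip_force: 3.0
```

```bash
python3 f.py
```

```text
[ 0.5357 -0.0451  0.2282] [ 0.9065 -0.0751  0.1476] [0.1456 0.1342 0.1145] [-0.1115 -0.1179  0.0027]
123 prong z med 0.24128781649336076 fit [-0.008  0.241]
arm slope [-0.0101  0.2412]
```

Request:
apply_moves(plan=[0,0,0,0,0,0,0,0,0,0,0,0,0,0,0,0,0,0,0,0], hand=-0.6)

```text
time_s: 23.8
ee_pos: [0.5357, -0.0451, 0.2281]
eef_rot: [-3.142, 0.0, 1.571]
force: [0.7, 0.2, -0.3]
grip_width: 0.0191
grip_force: 0.0
```

```bash
python3 f.py
```

```text
[ 0.5358 -0.0451  0.2281] [ 0.2116 -0.2061  0.1328] [0.1278 0.0868 0.1153] [-0.0532  0.0515 -0.0057]
123 prong z med 0.241029373545307 fit [-0.0136  0.2407]
arm slope [-0.0025  0.2417]
```

Request:
apply_moves(plan=[0,0,0,0,0,0,0,0,0,0,0,0,0,0,0,0,0,0,0,0,0,0,0,0], hand=0.1)

```text
time_s: 25.2
ee_pos: [0.5358, -0.0451, 0.2281]
eef_rot: [-3.142, 0.0, 1.571]
force: [-0.4, 0.0, -0.5]
grip_width: 0.0517
grip_force: 0.0
```

Request:
apply_moves(plan=[0,0,-3,0,0,0,-8,0,0,0,-12,0,0,0,-15,0,0,0,-18,0,0,0,-18,0,0,0,-18,0,0,0,-15,0,0,0,-8,0,0,0,-3,0,0,0,0,0,0,0,0,0])

```text
time_s: 26.4
ee_pos: [0.5356, -0.0451, 0.3455]
eef_rot: [-3.141, -0.0, 1.571]
force: [0.4, 1.4, 0.7]
grip_width: 0.0516
grip_force: 0.0
```

```bash
python3 f.py
python3 - <<'E'
from h import *
save(load('side'),'s6.png',(190,70,430,250),3)
E
```

```text
[ 0.5357 -0.0451  0.3462] [-0.1619  0.2381 -0.1609] [0.0843 0.1276 0.1098] [-0.0571  0.0599  0.0017]
123 prong z med 0.24107261332340185 fit [-0.0024  0.2408]
arm slope [-0.0043  0.2416]
```

View pics/s6.png

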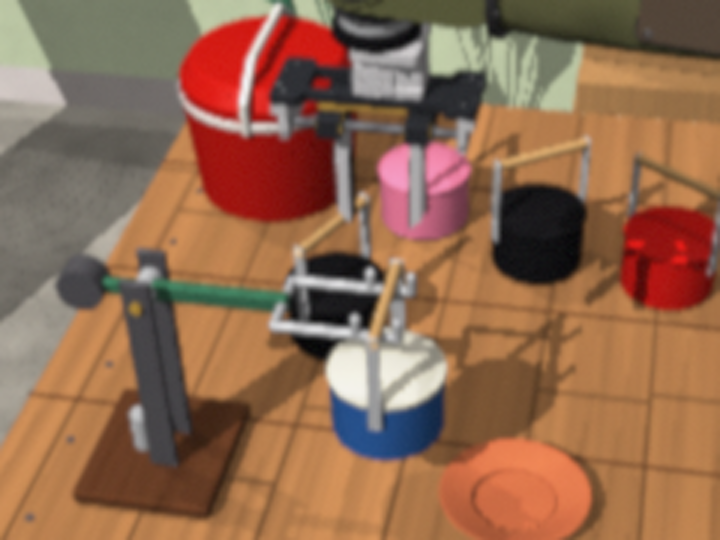

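The pail hangs level with its bar (crop 398,265 to 375,345) in both hooks. The arm is still, the gripper is well clear above it, and the other things have not moved. I'm handing in.

```bash
python3 -c "
from station import ctrl;print(ctrl.hand_in())"
```

```text
the job is handed in; nothing more can be done
None
```

The job is handed in at about 27 s: the blue pail hangs quietly with its bar in both hooks, the arm did not move on release, the gripper is clear, and the other things in view are where they were.

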